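Hang the slide carrier in the drain rail's notch

ROBOT

A 6-joint arm with a two-finger parallel gripper is mounted at the origin on a cart in front of the work surface, level with it; the furniture and walls round the work are solid. World frame = base frame: x ahead of the robot, y to its left, z up, the work surface at z = 0. Lengths are in m, angles in rad, forces in N, time in s.
With the tool pointing down it reaches from about 0.275 to 0.85 m from the base axis. Payload 5.2 kg.
Tool frame: the origin (TCP) lies at the very end of the fingers, on their centre line; the grasp point (between the pads) lies 19 mm behind it; z points along the fingers, y is the line along which they close (so a half turn about z gives the same grasp; the last joint's range is limited). The gripper opens to 85 mm and grips with 20 to 120 N. Pads are 22 mm wide; open, the fingers measure 114 mm over their backs; the gripper's body (76 mm by 85 mm) begins 54 mm behind the grasp point. The pads swing forward as they close: fully open they stand 13 mm farther back than shut.
Start: joints at [-1.306, 0.259, 1.535, -0, 1.348, -0.203], TCP at [0.248, -0.491, 0.231] pointing down, gripper open.
Joint ranges: [-3.14, 3.14], [-0.91, 2.08], [0.19, 2.58], [-1.22, 4.36], [0.22, 2.71], [-3.12, 3.12]. Speed limits (rad/s): [2.57, 2.57, 3.14, 3.14, 3.14, 3.14].

INTERFACE

Orientations are given as a rotation vector (axis times angle).
In Python, from plant import get_obs, read_camera, hand_in gives the robot as it stands. The module is installed in compiled form; this text tells all that it offers.
- The arm moves only by the tool arm_command, never from a script. Its argument "series" is a list of rows, each a list of 7 numbers: the turn, a rotation vector about the tool's x, y, z in degrees, then the shift along the tool's x, y, z in mm, then the gripper command: -1 is shut, 1 is fully open, values between are in proportion. In form: [[wx, wy, wz, x, y, z, jaw], ...]. A call has 1 to 10 rows; each row shifts and turns the commanded pose from where the row before left it, along the tool's axes as they then stand; what a row does not reach is not made up. A row lasts 1/12 s, in which the tool goes at most 41.7 mm and 7.16 degrees, less where a joint would pass 70% of its speed; a pose out of reach is approached as far as the arm can. A call is refused whole if a number of a shift passes 41.7 or a number of a turn 7.16, either way. A call with a gripper value outside its range is refused whole. The fingers move at their own pace and stop on an object; the grip force is fixed at half the most. Time passes only in rows, so rows that do not move let the fingers close. It gives the time, the measured TCP pose, the force, the opening and the grip force at its end, in the units of the state.
- get_obs(): the state, without advancing time (a new reading comes with each control period).
- read_camera(name): name is "scene" or "top" or "wrist"; returns a dict with "pixels" (480x640x3 uint8, blue, green, red), "fx", "fy", "cx", "cy" (pixels), "pose" (4x4, takes a point from camera to world coordinates); the wrist camera has in their place "tool_from_camera" (4x4, takes a point from camera to tool coordinates, whose origin is the TCP and whose axes are the flange's). Camera axes: x right, y up, looking along -z (the intrinsics and any distortion apply to the point x, -y, -z); pixel columns grow to the right and rows downward; lengths in m; the calibration is good to about 2 mm. A picture is of the moment at which its call begins: read the wrist's pose just before it. There is no depth.
- hand_in(): hands the job in; it is judged then, once.
The state is a dict: "time_s": time; "joint_positions": joint angles; "joint_velocities": joint speeds; "effort": joint torques, N m; "tcp_pos": TCP position; "tcp_rot": TCP orientation; "ft_force": force on the tool from outside, world axes, zero at the start; "ft_torque": the same for the moment, N m; "grip_width": finger opening in m; "finger_force": force on a finger pad.
Only numpy, scipy, OpenCV 4.12 (cv2) and the standard library are available. Lean on these libraries where they do the work, as an engineer would, in place of code of your own. Each camera call takes 0.05 s, during which the arm holds its last target. There are 200 camera calls.

TASK

Pick up the steel slide carrier by its black grip, keep it upright, lift its hook over the front lip of the drain rail and lower it gently into the channel behind. Then slide it along the rail under light pressure until the hook drops fully home into the one notch of the white strip, and let go, so that it hangs there and the shaker cannot walk it off. The slides are glass and the rail rides on soft rubber: never push hard against the rail, and leave the jar, the dropper bottle and the petri dish where they stand.

Things in the scene. Friction and masses are not known exactly. Their poses are not given: they have to be found in the camera images.
- carrier: Loose slide carrier, 0.2 to 0.37 kg, standing upright: steel basket x = -30 to 25, y = -45 to 45, 33 mm high, with seven glass slides. Origin on the basket's underside, z up, +x to the hook side. A back plate (x = 22 to 25, 90 wide to z = 36, above that 50) rises to z = 103; from its top a 3 mm bridge (underside z = 100) runs in +x to the hook tongue (mm).
- hook_tip (a point): Middle of the lower edge of the carrier's hook tongue, at (35, 0, 70) mm in the carrier frame; axes as the carrier's. The tongue hangs from the bridge: x = 33 to 37, 30 mm wide in y, z = 100 down to 70, rounded tip. Between back plate and tongue is an 8 mm gap.
- grip (a point): Grip point inside the black grip block on top of the carrier, at (26, 0, 128) mm in the carrier frame; axes as the carrier's. The block measures 16 (x) x 30 (y) x 40 mm, z = 104 to 144; take it from above, fingers closing along x or y (along y the pads keep it from rolling sideways under the rub of the rail).
- rail: Aluminium channel rail, 320 mm long, on a fixed grey stand, floor 105 mm above the bench. Origin: middle of the channel floor; y along the rail, x from front to back, z up. The channel is 14 mm wide (x = -7 to 7); back wall x = 7 to 11, top z = 25. Black end clamps (top z = 29, screws to 40) close it beyond y = -120 and 120. The carrier hangs at the -x side, its x along the rail's x.
- lip_top (a point): Middle of the rounded top edge of the rail's front lip, at (-9.5, 0, 25) mm in the rail frame; axes as the rail's. The lip is 5 mm thick (x = -12 to -7) and goes on below the floor as an apron to z = -45. With the carrier hung, the lip stands in the hook's 8 mm gap: 3 mm play, hook_tip at rail x = -5 to -2; let go, it may lean up to 0.06 rad.
- strip_mid (a point): Middle of the rail at the height of the white plastic strip's top, (0, 0, 9) mm in the rail frame, fixed to the rail, not to the strip. The strip lies in the channel, 9 mm thick, with one notch 34 mm long in y, open down to the channel floor. It was shifted by hand: the notch's middle is anywhere from y = -30 to 30 and is not measured; look or feel for it. Elsewhere the tongue rides on the strip.
- stand: Fixed stand that carries the rail; origin on the bench straight under the rail's origin, same axes. A steel drip tray lies in front, x = -101 to -9 mm, y = -118 to 118, top z = 22. Rubber mounts carry the rail: it gives straight down about 1 mm per 2.5 N, at most 15 mm; sideways it is rigid. A wall shelf overhangs the bench beyond world x = 0.57 m, about 0.5 m up.
- jar: Bystander: specimen jar 45 mm wide, 64 mm tall, with a screw cap, beyond the right end (-y) of the rail. Origin under its middle. Leave it.
- dropper: Bystander: amber dropper bottle 35 mm wide, 115 mm tall, beyond the right end (-y) of the rail. Origin under its middle. Leave it.
- dish: Bystander: clear petri dish 58 mm wide, 13 mm high, on the bench beyond the left end (+y) of the rail. Origin under its middle. Leave it.

How it is judged:
By the outcome, as a careful person would: the job done as asked, in the order asked, and still so for the second after the job is handed in, with the robot touching nothing.
It also fails if it takes over 54 s, if anything falls off the work surface, if the arm or the gripper's body presses on something with over 40 N, if the wrist force passes 120 N, or if a joint passes its speed limit or range.

## Working session

There is one attempt and no reset: what is moved stays moved. The work goes in short steps, Python scripts to look and compute and a tool call to move; the robot and the scene stay as the last step left them, time stands still between calls to the robot, and variables do not carry over. Pictures are saved under pics/ and viewed, at most 13 in all, crops included, and the job is handed in when it is done.

Besides the shell and the picture viewer there is one more tool, called after "Emit:" as name(argument=value, ...) on one line, values as JSON. arm_command: Moves the arm, as the interface text tells. Its arguments: {"type":"object","properties":{"series":{"type":"array","items":{"type":"array","items":{"type":"number"}}}},"required":["series"]}

```bash
mkdir -p pics; cat > h.py <<'E'
import numpy as np, cv2
from plant import get_obs, read_camera
from scipy.spatial.transform import Rotation as R
def cam(name):
    o=get_obs(); c=read_camera(name)
    if name=="wrist":
        T=np.eye(4);T[:3,:3]=R.from_rotvec(o["tcp_rot"]).as_matrix();T[:3,3]=o["tcp_pos"]
        c["pose"]=T@np.array(c["tool_from_camera"])
    return c
def ray(c,u,v):
    P=np.array(c["pose"]);d=np.array([(u-c["cx"])/c["fx"],-(v-c["cy"])/c["fy"],-1.])
    return P[:3,3],P[:3,:3]@d
def atz(c,u,v,z):
    o,d=ray(c,u,v);return o+d*(z-o[2])/d[2]
def tri(*l):
    A=np.zeros((3,3));b=np.zeros(3)
    for c,u,v in l:
        o,d=ray(c,u,v);d=d/np.linalg.norm(d);M=np.eye(3)-np.outer(d,d);A+=M;b+=M@o
    return np.linalg.solve(A,b)
def proj(c,p):
    P=np.linalg.inv(np.array(c["pose"]));q=P[:3,:3]@p+P[:3,3];return c["cx"]-c["fx"]*q[0]/q[2],c["cy"]+c["fy"]*q[1]/q[2]
E
python3 - <<'E'
from h import *
import pickle
d={}
for n in("scene","top"):
    c=cam(n);d[n]=c;cv2.imwrite(f"pics/{n}0.png",c["pixels"]);print(n,[k for k in c],c["fx"],np.round(c["pose"],3).tolist())
pickle.dump(d,open("c0.pkl","wb"));o=get_obs();print(o)
print(R.from_rotvec(o["tcp_rot"]).as_matrix().round(3))
E
```

```text
scene ['pixels', 'fx', 'fy', 'cx', 'cy', 'pose'] 448.1642216325134 [[-0.543, 0.384, -0.746, -0.287], [-0.839, -0.277, 0.468, 0.392], [-0.027, 0.881, 0.473, 0.588], [0.0, 0.0, 0.0, 1.0]]
top ['pixels', 'fx', 'fy', 'cx', 'cy', 'pose'] 589.1718717149292 [[0.012, 0.99, -0.144, 0.346], [-1.0, 0.015, 0.016, -0.09], [0.018, 0.144, 0.989, 1.183], [0.0, 0.0, 0.0, 1.0]]
{'time_s': 0.1, 'joint_positions': array([-1.30581664e+00,  2.59283785e-01,  1.53597570e+00,  2.90091341e-05,
        1.34803834e+00, -2.02775140e-01]), 'joint_velocities': array([-1.02160680e-03, -2.10110739e-03, -2.49871559e-03, -1.12779239e-03,
        9.71809270e-05,  1.01724298e-05]), 'effort': array([ 2.69537079e-03, -4.46964526e+01, -2.91248828e+01, -2.42859696e-04,
        6.10705814e-03,  3.23662709e-05]), 'tcp_pos': array([ 0.24789839, -0.49042096,  0.23054967]), 'tcp_rot': array([-3.05440670e+00, -7.27662565e-01,  3.88605685e-05]), 'ft_force': array([-0.09560556, -0.18779204,  0.66055863]), 'ft_torque': array([-0.03995322,  0.01744322,  0.02125435]), 'finger_force': 0.0, 'grip_width': 0.0849275296437349}
[[ 0.893  0.451 -0.   ]
 [ 0.451 -0.893  0.002]
 [ 0.    -0.002 -1.   ]]
```

View pics/scene0.png

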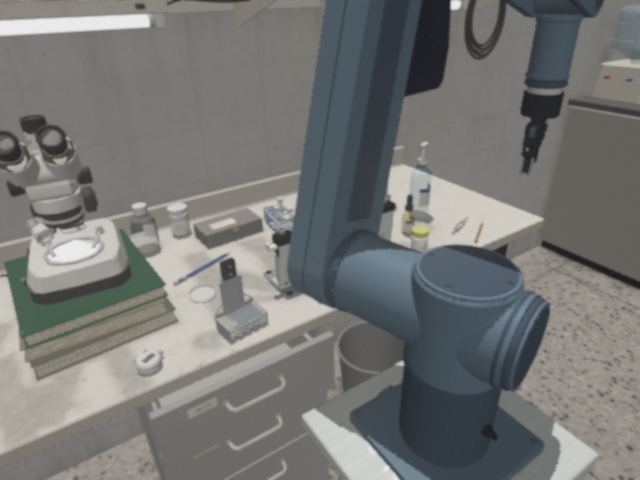

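View pics/top0.png

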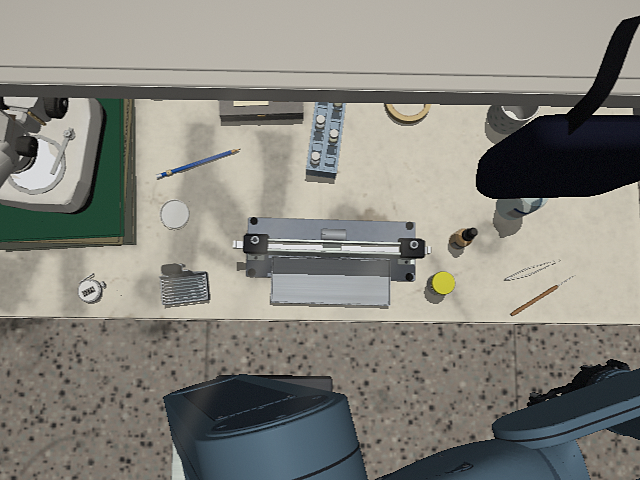

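The scene view shows the carrier at about (240,300), with its grip top at (229,265). In the top view the basket is at (185,288), the rail runs from (238,243) to (428,247), and its white strip is at v≈246. I'll enlarge the relevant parts.

```bash
python3 - <<'E'
from h import *
import pickle
d=pickle.load(open("c0.pkl","rb"));t=d["top"]["pixels"];s=d["scene"]["pixels"]
a=cv2.resize(t[215:310,150:250],None,fx=4,fy=4,interpolation=cv2.INTER_CUBIC)
b=cv2.resize(s[245:345,190:290],None,fx=4,fy=4,interpolation=cv2.INTER_CUBIC)[:380]
e=cv2.resize(t[225:280,232:432],None,fx=4,fy=4,interpolation=cv2.INTER_CUBIC)
cv2.imwrite("pics/crop0.png",np.vstack([np.hstack([a,b]),e]))
for z in(0,.105,.13): print(z,[atz(d["top"],u,v,z).round(4)[:2].tolist() for u,v in((255,246),(411,248),(185,288),(172,269))])
E
```

```text
0 [[0.489, 0.0106], [0.4895, -0.3054], [0.4027, 0.1477], [0.4402, 0.1753]]
0.105 [[0.4764, 0.0017], [0.4768, -0.2863], [0.3977, 0.1266], [0.4319, 0.1518]]
0.13 [[0.4734, -0.0005], [0.4738, -0.2817], [0.3965, 0.1216], [0.4299, 0.1462]]
```

View pics/crop0.png

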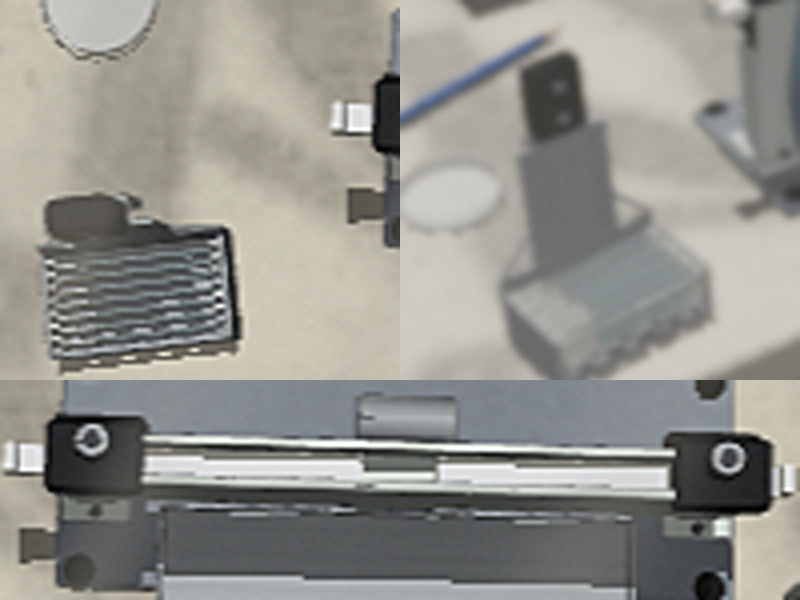

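```bash
python3 - <<'E'
from h import *
import pickle
d=pickle.load(open("c0.pkl","rb"));t=d["top"];s=d["scene"]
T=lambda x,y:(150+x/4,215+y/4)
E=lambda x,y:(232+x/4,225+(y-380)/4)
p=tri((t,*T(79,213)),(s,190+150/4,245+60/4));print("grip top",p, proj(t,p))
print("at .144",atz(t,*T(79,213),.144))
def line(n,a,b,z):
    a=atz(t,*a,z);b=atz(t,*b,z);v=b-a;print(n,a.round(4),b.round(4),"len",np.linalg.norm(v).round(4),"yaw",np.arctan2(v[0],-v[1]).round(4))
line("rim back",T(40,245),T(228,228),.036)
line("rim front",T(52,355),T(238,342),.033)
line("lip",E(145,481),E(672,494),.13)
line("back wall",E(145,438),E(672,453),.13)
line("clamps in",E(147,462),E(668,472),.134)
line("notch",E(363,470),E(437,470),.114)
E
```

```text
grip top [0.43020097 0.14723994 0.1448058 ] (np.float64(169.54662923634146), np.float64(268.1440655578327))
at .144 [0.43008428 0.14705864 0.144     ]
rim back [0.423  0.1898 0.036 ] [0.4325 0.0993 0.036 ] len 0.091 yaw 0.1045
rim front [0.3702 0.1821 0.033 ] [0.3776 0.0928 0.033 ] len 0.0896 yaw 0.0826
lip [ 0.466  -0.0244  0.13  ] [ 0.4636 -0.2617  0.13  ] len 0.2373 yaw -0.0104
back wall [ 0.4855 -0.024   0.13  ] [ 0.4822 -0.2619  0.13  ] len 0.2379 yaw -0.014
clamps in [ 0.4742 -0.0254  0.134 ] [ 0.473  -0.2594  0.134 ] len 0.234 yaw -0.0048
notch [ 0.4743 -0.1228  0.114 ] [ 0.4748 -0.1567  0.114 ] len 0.0339 yaw 0.0145
```

Emit:
arm_command(series=[[0,0,5.35,0,0,0,1],[0,0,5.35,0,0,0,1],[0,0,5.35,0,0,0,1],[0,0,5.35,0,0,0,1],[0,0,0,15,-38.5,0,1],[0,0,0,15,-38.5,0,1],[0,0,0,15,-38.5,0,1],[0,0,0,15,-38.5,0,1],[0,0,0,15,-38.5,0,1],[0,0,0,15,-38.5,0,1]])

```text
time_s: 0.93
tcp_pos: [0.3157, -0.2504, 0.231]
tcp_rot: [-3.138, -0.147, 0.0]
ft_force: [0.6, -1.0, 0.2]
grip_width: 0.0852
finger_force: 0.0
```

Emit:
arm_command(series=[[0,0,0,15,-38.5,0,1],[0,0,0,15,-38.5,0,1],[0,0,0,15,-38.5,0,1],[0,0,0,15,-38.5,0,1],[0,0,0,15,-38.5,0,1],[0,0,0,15,-38.5,0,1],[0,0,0,15,-38.5,0,1],[0,0,0,13,-36,0,1],[0,0,0,0,0,0,1],[0,0,0,0,0,0,1]])

```text
time_s: 1.77
tcp_pos: [0.4042, 0.0649, 0.2309]
tcp_rot: [-3.138, -0.157, 0.002]
ft_force: [0.7, -0.8, -0.2]
grip_width: 0.0855
finger_force: 0.0
```

```bash
python3 - <<'E'
from h import *
import pickle
c=cam("wrist");pickle.dump(c,open("w1.pkl","wb"));cv2.imwrite("pics/w1.png",c["pixels"])
print(c["fx"],np.round(c["tool_from_camera"],3).tolist())
E
```

```text
383.48728639080406 [[-0.001, 0.961, 0.276, 0.069], [1.0, 0.001, -0.001, -0.0], [-0.001, 0.276, -0.961, -0.142], [0.0, 0.0, 0.0, 1.0]]
```

View pics/w1.png

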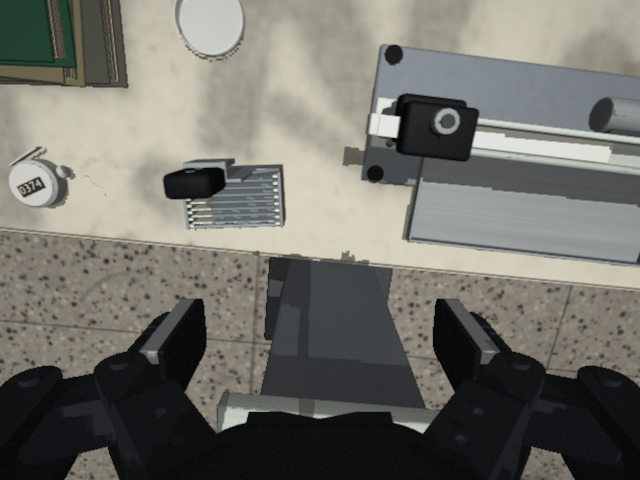

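The wrist view shows the grip block at about (190,186) and the basket at (186–284,165–228), with the rail clamp at (437,127). Rows were clipped, so the hand is short of the goal.

```bash
python3 - <<'E'
from h import *
import pickle
w=pickle.load(open("w1.pkl","rb"));d=pickle.load(open("c0.pkl","rb"));t=d["top"]
print("grip top tri",tri((w,190,186),(t,169.7,268.2)),"z.144",atz(w,190,186,.144))
a=atz(w,188,228,.033);b=atz(w,284,225,.033);v=b-a;print(np.linalg.norm(v),np.arctan2(v[0],-v[1]))
# screw on +y clamp, and lip end
print("screw tri",tri((w,446,121),(t,232+91/4,225+(437-380)/4)))
o=get_obs();print(o["tcp_pos"],R.from_rotvec(o["tcp_rot"]).as_matrix().round(4).tolist())
g=cv2.resize(w["pixels"][140:240,150:300],None,fx=4,fy=4,interpolation=cv2.INTER_CUBIC);cv2.imwrite("pics/w1c.png",g)
E
```

```text
grip top tri [0.43027954 0.14744365 0.13964165] z.144 [0.43088728 0.14533322 0.144     ]
0.08813532361179988 0.13161812590651498
screw tri [ 0.48344036 -0.00067588  0.14269894]
[0.40413866 0.06344876 0.23092279] [[0.9952, 0.0974, -0.0011], [0.0974, -0.9952, -0.0004], [-0.0012, 0.0003, -1.0]]
```

View pics/w1c.png

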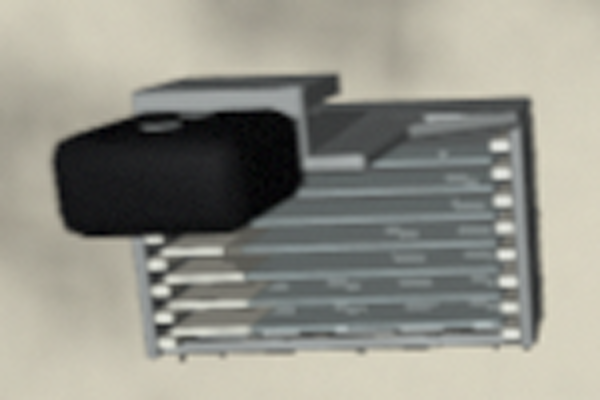

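The crop shows the basket edges parallel to the image rows within 0.01 rad, so the tool yaw matches the carrier. I'll move over the grip and go down.

Emit:
arm_command(series=[[0,0,0,8.5,-20,0,1],[0,0,0,8.5,-20,0,1],[0,0,0,8.5,-20,0,1],[0,0,0,8.5,-20,0,1],[0,0,0,0,0,15,1],[0,0,0,0,0,20,1],[0,0,0,0,0,20,1],[0,0,0,0,0,15,1],[0,0,0,0,0,0,1],[0,0,0,0,0,0,1]])

```text
time_s: 2.65
tcp_pos: [0.4306, 0.1439, 0.1609]
tcp_rot: [3.138, 0.144, -0.003]
ft_force: [-0.3, 0.6, 0.4]
grip_width: 0.0851
finger_force: 0.0
```

```bash
python3 - <<'E'
from h import *
import pickle
w=cam("wrist");pickle.dump(w,open("w2.pkl","wb"))
o=get_obs();print(o["tcp_pos"],o["ft_force"])
cv2.imwrite("pics/w2.png",w["pixels"])
E
```

```text
[0.43137951 0.14424893 0.16176125] [ 0.80383243  0.50083417 -0.42877767]
```

View pics/w2.png

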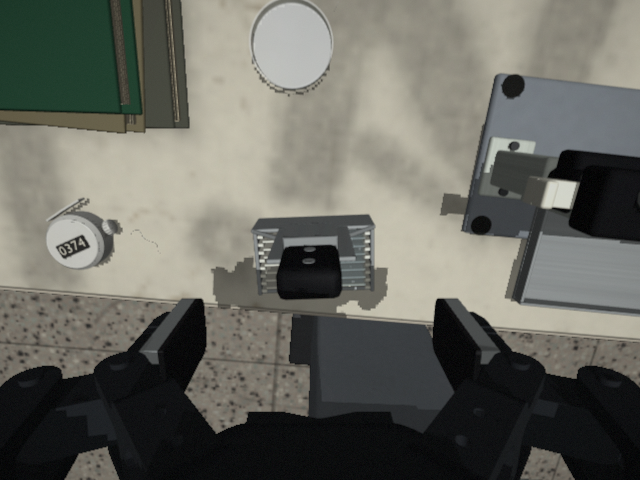

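The grip block is centred at (310,285) between the open fingers. That puts it about 4 mm to the left (-tool y), with x right to within 2 mm.

Emit:
arm_command(series=[[0,0,0,1,-3.5,10,1],[0,0,0,0,0,20,1],[0,0,0,0,0,12,1],[0,0,0,0,0,8,1],[0,0,0,0,0,0,1],[0,0,0,0,0,0,-1],[0,0,0,0,0,0,-1],[0,0,0,0,0,0,-1],[0,0,0,0,0,0,-1],[0,0,0,0,0,0,-1]])

```text
time_s: 3.53
tcp_pos: [0.4322, 0.1491, 0.1121]
tcp_rot: [3.138, 0.148, 0.003]
ft_force: [-1.3, 0.6, 2.3]
grip_width: 0.0292
finger_force: 58.9
```

Emit:
arm_command(series=[[0,0,0,0,0,0,-1],[0,0,0,0,0,0,-1],[0,0,0,0,0,0,-1],[0,0,0,0,0,0,-1],[0,0,0,0,0,0,-1]])

```text
time_s: 3.95
tcp_pos: [0.4322, 0.1492, 0.1121]
tcp_rot: [3.138, 0.148, 0.002]
ft_force: [-1.7, -0.5, 5.8]
grip_width: 0.0295
finger_force: 59.4
```

Emit:
arm_command(series=[[0,0,0,0,0,-5,-1],[0,0,0,0,0,-10,-1],[0,0,0,0,0,-15,-1],[0,0,0,0,0,-20,-1],[0,0,0,0,0,-20,-1],[0,0,0,0,0,-20,-1],[0,0,0,0,0,-15,-1],[0,0,3.2,0,0,0,-1],[0,0,3.2,0,0,0,-1],[0,0,0,0,0,0,-1]])

```text
time_s: 4.78
tcp_pos: [0.4312, 0.1493, 0.2164]
tcp_rot: [-3.141, 0.03, 0.001]
ft_force: [0.4, 0.4, -3.5]
grip_width: 0.0292
finger_force: 59.6
```

Emit:
arm_command(series=[[0,0,0,0,10,0,-1],[0,0,0,2,20,0,-1],[0,0,0,2,25,0,-1],[0,0,0,3,25,0,-1],[0,0,0,3,25,0,-1],[0,0,0,3,25,0,-1],[0,0,0,3,25,0,-1],[0,0,0,3,25,0,-1],[0,0,0,3,25,0,-1],[0,0,0,2,20,0,-1]])

```text
time_s: 5.62
tcp_pos: [0.4511, -0.0785, 0.2159]
tcp_rot: [3.141, -0.026, -0.002]
ft_force: [-0.3, 0.5, -2.2]
grip_width: 0.0291
finger_force: 59.9
```

Emit:
arm_command(series=[[0,0,0,2,13,0,-1],[0,0,0,0,6,0,-1],[0,0,0,0,0,0,-1],[0,0,0,0,0,0,-1],[0,0,0,0,0,0,-1],[0,0,0,0,0,0,-1]])

```text
time_s: 6.12
tcp_pos: [0.4531, -0.0941, 0.2163]
tcp_rot: [-3.141, 0.025, 0.0]
ft_force: [0.0, -0.2, -2.9]
grip_width: 0.0291
finger_force: 59.9
```

```bash
python3 - <<'E'
from h import *
import pickle
w=cam("wrist");pickle.dump(w,open("w3.pkl","wb"))
o=get_obs();print(o["tcp_pos"],o["ft_force"],R.from_rotvec(o["tcp_rot"]).as_matrix().round(4).tolist())
cv2.imwrite("pics/w3.png",w["pixels"])
E
```

```text
[ 0.45320896 -0.0941641   0.21636132] [-0.38320877 -0.59778577 -2.00791258] [[0.9999, -0.0158, -0.0], [-0.0158, -0.9999, 0.0003], [-0.0, -0.0003, -1.0]]
```

View pics/w3.png

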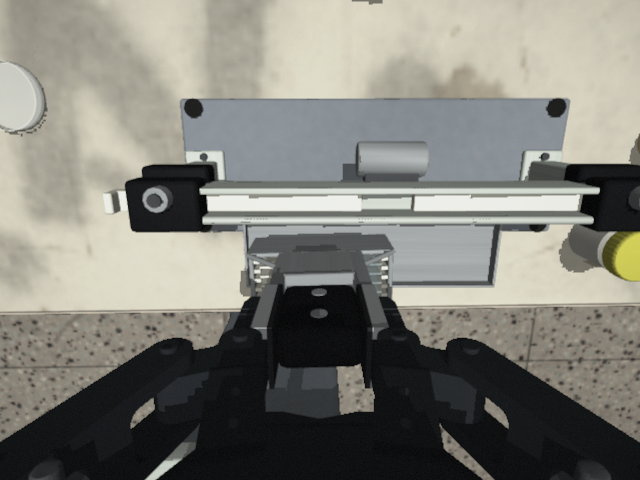

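```bash
python3 - <<'E'
from h import *
import pickle
w=pickle.load(open("w3.pkl","rb"));t=pickle.load(open("c0.pkl","rb"))["top"]
cv2.imwrite("pics/w3c.png",cv2.resize(w["pixels"][170:320,230:430],None,fx=4,fy=4,interpolation=cv2.INTER_CUBIC))
E
```

```text
(no output)
```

View pics/w3c.png

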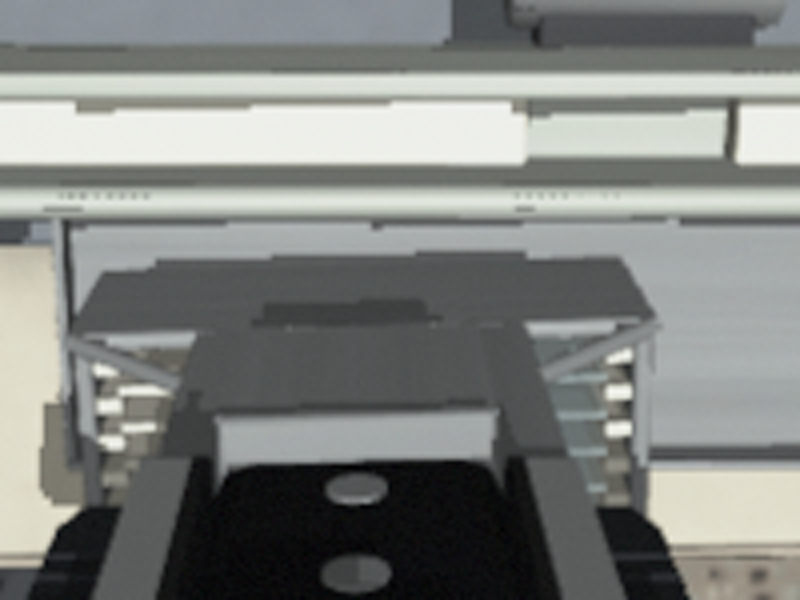

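The close crop shows the tongue's front face at u≈319 with its upper edge at v≈272. The lip is at v≈220, and the notch spans u = 362–413, v≈203, so the notch is about 44 mm to the right (+tool y). I'll lower to just above the lip and look again there.

Emit:
arm_command(series=[[0,0,0,0,0,8,-1],[0,0,0,0,0,12,-1],[0,0,0,0,0,10,-1],[0,0,0,0,0,6,-1],[0,0,0,0,0,1,-1],[0,0,0,0,0,0,-1],[0,0,0,0,0,0,-1],[0,0,0,0,0,0,-1]])

```text
time_s: 6.83
tcp_pos: [0.4537, -0.0954, 0.1798]
tcp_rot: [3.141, -0.027, 0.002]
ft_force: [-0.2, 0.4, -2.1]
grip_width: 0.0294
finger_force: 59.8
```

```bash
python3 - <<'E'
from h import *
import pickle
w=cam("wrist");pickle.dump(w,open("w4.pkl","wb"))
o=get_obs();print(o["tcp_pos"],o["ft_force"],R.from_rotvec(o["tcp_rot"]).as_matrix().round(4).tolist())
cv2.imwrite("pics/w4c.png",cv2.resize(w["pixels"][150:300,230:430],None,fx=4,fy=4,interpolation=cv2.INTER_CUBIC))
E
```

```text
[ 0.45372338 -0.09540044  0.17985495] [ 1.01940604  0.08868049 -2.52158781] [[0.9998, -0.0175, 0.0011], [-0.0175, -0.9998, -0.0005], [0.0011, 0.0005, -1.0]]
```

View pics/w4c.png

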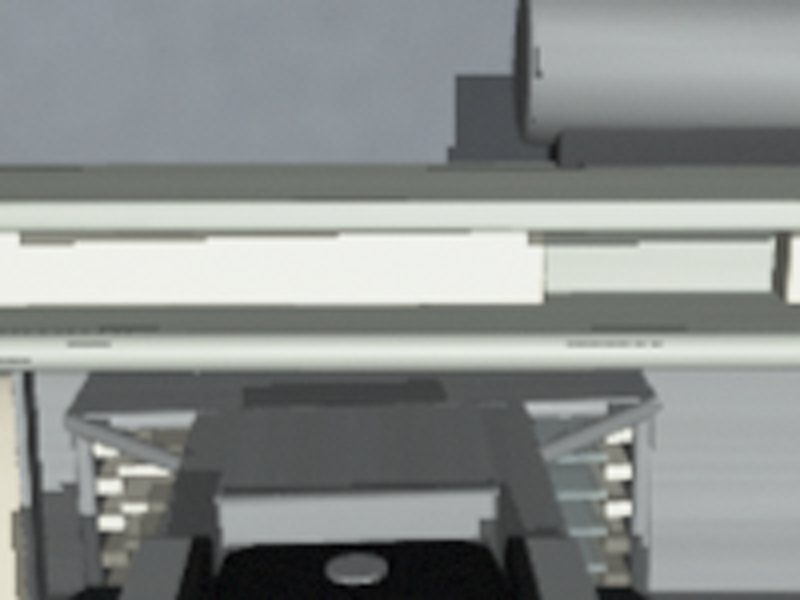

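The tongue's lower edge is at v≈251 and the lip band is at v = 233–242. The tongue front is therefore about 4 mm short of the lip centre, and it needs about 12 mm in +x.

Emit:
arm_command(series=[[0,0,0,3,0,0,-1],[0,0,0,5,0,0,-1],[0,0,0,4,0,0,-1],[0,0,0,0,0,0,-1],[0,0,0,0,0,3,-1],[0,0,0,0,0,2,-1],[0,0,0,0,0,2,-1],[0,0,0,0,0,1,-1],[0,0,0,0,0,0,-1],[0,0,0,0,0,0,-1]])

```text
time_s: 7.72
tcp_pos: [0.4653, -0.0954, 0.1712]
tcp_rot: [-3.141, 0.027, -0.0]
ft_force: [-0.3, -0.2, -0.7]
grip_width: 0.0296
finger_force: 59.9
```

```bash
python3 - <<'E'
from h import *
import pickle
w=cam("wrist");pickle.dump(w,open("w5.pkl","wb"))
o=get_obs();print(o["tcp_pos"],o["ft_force"],o["ft_torque"])
cv2.imwrite("pics/w5c.png",cv2.resize(w["pixels"][180:290,220:420],None,fx=4,fy=4,interpolation=cv2.INTER_CUBIC))
E
```

```text
[ 0.46537987 -0.09542793  0.17135921] [-0.02442675  0.76235379 -2.07874367] [-0.00094455 -0.09167373  0.03013246]
```

View pics/w5c.png

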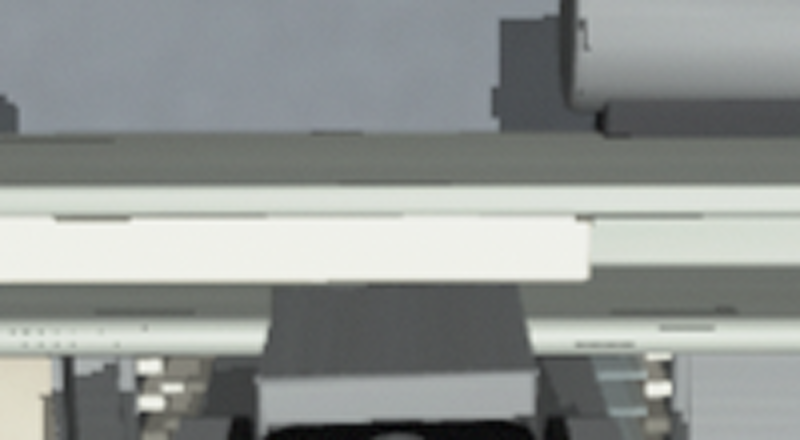

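The tongue's lower edge is now behind the lip (v≈251 against lip band v≈260–268), about 7 mm past the lip centre where 8 mm is ideal. I'll add 1.2 mm and lower gently.

Emit:
arm_command(series=[[0,0,0,1.2,0,0,-1],[0,0,0,0,0,1,-1],[0,0,0,0,0,1,-1],[0,0,0,0,0,1,-1],[0,0,0,0,0,1,-1],[0,0,0,0,0,0,-1],[0,0,0,0,0,0,-1]])

```text
time_s: 8.35
tcp_pos: [0.4662, -0.0953, 0.1671]
tcp_rot: [-3.141, 0.027, 0.001]
ft_force: [-1.8, -0.4, -1.1]
grip_width: 0.0296
finger_force: 59.8
```

Emit:
arm_command(series=[[0,0,0,0,0,1,-1],[0,0,0,0,0,1,-1],[0,0,0,0,0,1,-1],[0,0,0,0,0,1,-1],[0,0,0,0,0,1,-1],[0,0,0,0,0,0,-1],[0,0,0,0,0,0,-1]])

```text
time_s: 8.93
tcp_pos: [0.4664, -0.0954, 0.1622]
tcp_rot: [-3.141, 0.027, 0.001]
ft_force: [-3.5, -0.1, -1.1]
grip_width: 0.0293
finger_force: 59.9
```

Emit:
arm_command(series=[[0,0,0,-0.8,0,0,-1],[0,0,0,0,0,0,-1],[0,0,0,0,0,0,-1],[0,0,0,0,0,0,-1]])

```text
time_s: 9.27
tcp_pos: [0.466, -0.0954, 0.1624]
tcp_rot: [-3.141, 0.027, -0.001]
ft_force: [-1.9, 0.3, -2.8]
grip_width: 0.0292
finger_force: 59.9
```

```bash
python3 - <<'E'
from h import *
o=get_obs();print(o["tcp_pos"],o["ft_force"],o["ft_torque"])
for _ in range(3):
  read_camera("wrist");o=get_obs();print(o["ft_force"],o["ft_torque"])
E
```

```text
[ 0.46596739 -0.09538426  0.1623936 ] [-1.93298723  0.2835648  -2.7953393 ] [ 0.10224056  0.39665706 -0.05867012]
[-1.68560431  0.83771864 -1.21785539] [ 0.09057393  0.34972525 -0.06462313]
[-1.41769424  0.94265583 -1.39415123] [ 0.10923343  0.39619466 -0.07003106]
[-1.15843754  0.65593882 -2.20325016] [ 0.06246816  0.29509016 -0.04554085]
```

Emit:
arm_command(series=[[0,0,0,-0.8,0,0,-1],[0,0,0,0,0,0,-1],[0,0,0,0,0,0,-1],[0,0,0,0,0,0,-1]])

```text
time_s: 9.75
tcp_pos: [0.4653, -0.0955, 0.1625]
tcp_rot: [3.141, -0.027, 0.001]
ft_force: [0.8, -0.1, -1.7]
grip_width: 0.0288
finger_force: 59.9
```

```bash
python3 - <<'E'
from h import *
for _ in range(3):
  read_camera("wrist");o=get_obs();print(o["tcp_pos"],o["ft_force"],o["ft_torque"])
E
```

```text
[ 0.46520992 -0.09551876  0.16242505] [ 0.31278623 -0.08440886 -2.96345392] [-0.01388786 -0.06218326 -0.001831  ]
[ 0.4651415  -0.09547082  0.16240896] [ 0.20877847 -0.57492335 -2.2938737 ] [ 0.00334685 -0.06050201 -0.05640714]
[ 0.46510778 -0.09547387  0.16237854] [-0.03892785  0.54137679 -2.77003101] [ 0.01744427 -0.03839204  0.00078414]
```

Emit:
arm_command(series=[[0,0,0,-0.8,0,0,-1],[0,0,0,0,0,1,-1],[0,0,0,0,0,1,-1],[0,0,0,0,0,1,-1],[0,0,0,0,0,1,-1],[0,0,0,0,0,0,-1],[0,0,0,0,0,0,-1]])

```text
time_s: 10.48
tcp_pos: [0.4641, -0.0954, 0.1582]
tcp_rot: [-3.141, 0.027, 0.0]
ft_force: [0.1, 0.4, -2.5]
grip_width: 0.0295
finger_force: 59.9
```

Emit:
arm_command(series=[[0,0,0,0,0,1,-1],[0,0,0,0,0,0,-1],[0,0,0,0,0,1,-1],[0,0,0,0,0,0,-1],[0,0,0,0,0,0,-1]])

```text
time_s: 10.9
tcp_pos: [0.4641, -0.0954, 0.1563]
tcp_rot: [-3.141, 0.027, 0.0]
ft_force: [0.6, -0.1, -2.5]
grip_width: 0.0288
finger_force: 59.9
```

```bash
python3 - <<'E'
from h import *
for _ in range(4):
  read_camera("wrist");o=get_obs();print(o["tcp_pos"],o["ft_force"],o["ft_torque"])
E
```

```text
[ 0.46417157 -0.09540983  0.15631855] [ 0.11913993  0.05698622 -2.81738822] [ 0.01499485 -0.10695608  0.03243625]
[ 0.46412697 -0.09535851  0.15632839] [ 0.39443142 -0.18217263 -2.79001242] [-0.0102763  -0.10597117  0.08026363]
[ 0.46414548 -0.09538502  0.15632614] [ 0.04825427  0.62155795 -3.59093337] [-0.02038993 -0.14781997 -0.04522879]
[ 0.46410964 -0.0953705   0.15632415] [-0.08549391  0.68753412 -2.98729625] [-0.03220363 -0.13838787  0.02942292]
```

Still free, with the weight at about 2.7 N. I'll continue down in small steps.

Emit:
arm_command(series=[[0,0,0,0,0,1,-1],[0,0,0,0,0,0,-1],[0,0,0,0,0,0,-1],[0,0,0,0,0,0,-1]])

```text
time_s: 11.43
tcp_pos: [0.4642, -0.0954, 0.1554]
tcp_rot: [3.141, -0.027, 0.0]
ft_force: [-1.2, 0.1, -0.5]
grip_width: 0.0291
finger_force: 59.9
```

Emit:
arm_command(series=[[0,0,0,0,0,1,-1],[0,0,0,0,0,0,-1],[0,0,0,0,0,0,-1],[0,0,0,0,0,0,-1]])

```text
time_s: 11.77
tcp_pos: [0.4642, -0.0954, 0.1545]
tcp_rot: [3.141, -0.027, 0.0]
ft_force: [0.2, 0.7, 1.0]
grip_width: 0.0291
finger_force: 60.1
```

```bash
python3 - <<'E'
from h import *
for _ in range(4):
  read_camera("wrist");o=get_obs();print(o["tcp_pos"],o["ft_force"],o["ft_torque"])
E
```

```text
[ 0.46419967 -0.09543409  0.15446741] [ 0.19189342 -0.18753121  0.85325022] [ 0.09715351 -0.00456792 -0.03564417]
[ 0.46419441 -0.0954335   0.15444751] [-0.10841193  0.59541558  0.93229612] [ 0.0287972  -0.05823782  0.01873947]
[ 0.46417802 -0.09540041  0.15443829] [-1.25220804  1.19719757 -0.01455615] [ 0.06476558 -0.02854315 -0.00992183]
[ 0.46418914 -0.09539899  0.15442595] [-0.44258434 -0.95254871  1.66786693] [ 0.0095519  -0.00980481  0.00568029]
```

Contact force is about 3.6 N, light pressure on the strip. I'll slide along +tool y toward the notch.

Emit:
arm_command(series=[[0,0,0,0,2,0,-1],[0,0,0,0,4,0,-1],[0,0,0,0,4,0,-1],[0,0,0,0,4,0,-1],[0,0,0,0,4,0,-1],[0,0,0,0,4,0,-1],[0,0,0,0,4,0,-1],[0,0,0,0,4,0,-1],[0,0,0,0,4,0,-1],[0,0,0,0,2,0,-1]])

```text
time_s: 12.8
tcp_pos: [0.4635, -0.132, 0.1543]
tcp_rot: [3.141, -0.028, 0.0]
ft_force: [-0.1, 2.1, 0.9]
grip_width: 0.0292
finger_force: 60.3
```

Emit:
arm_command(series=[[0,0,0,0,1,0,-1],[0,0,0,0,1,0,-1],[0,0,0,0,0,0,-1],[0,0,0,0,0,0,-1]])

```text
time_s: 13.13
tcp_pos: [0.4635, -0.1337, 0.1544]
tcp_rot: [3.141, -0.027, 0.0]
ft_force: [0.5, -0.6, 1.2]
grip_width: 0.0291
finger_force: 60.3
```

```bash
python3 - <<'E'
from h import *
for _ in range(4):
  read_camera("wrist");o=get_obs();print(o["tcp_pos"],o["ft_force"],o["ft_torque"])
E
```

```text
[ 0.46352984 -0.1336993   0.15435411] [ 0.39551604 -0.28724252  1.80999927] [ 0.01334691 -0.17549103 -0.05731257]
[ 0.46353922 -0.13370769  0.15437452] [0.33139341 0.19541176 0.69200576] [-0.01766762 -0.2605299   0.00260912]
[ 0.4635252  -0.1337009   0.15438758] [ 0.59711715 -1.43258689  0.08969059] [-0.089178   -0.16739368 -0.03501628]
[ 0.46353023 -0.13367873  0.15439969] [ 0.16210381 -0.54258655  0.59846768] [-0.10148161 -0.19256627 -0.01188973]
```

Emit:
arm_command(series=[[0,0,0,0,1,0,-1],[0,0,0,0,1,0,-1],[0,0,0,0,0,0,-1],[0,0,0,0,0,0,-1]])

```text
time_s: 13.67
tcp_pos: [0.4635, -0.1356, 0.1542]
tcp_rot: [3.141, -0.027, 0.0]
ft_force: [1.2, 0.4, -0.6]
grip_width: 0.0293
finger_force: 60.0
```

Emit:
arm_command(series=[[0,0,0,0,1,0,-1],[0,0,0,0,1,0,-1],[0,0,0,0,0,0,-1],[0,0,0,0,0,0,-1]])

```text
time_s: 14.0
tcp_pos: [0.4634, -0.1374, 0.1541]
tcp_rot: [-3.141, 0.028, 0.0]
ft_force: [1.8, -0.1, -2.4]
grip_width: 0.0293
finger_force: 59.9
```

```bash
python3 - <<'E'
from h import *
for _ in range(4):
  read_camera("wrist");o=get_obs();print(o["tcp_pos"],o["ft_force"],o["ft_torque"])
E
```

```text
[ 0.46336986 -0.1374359   0.15417364] [ 2.00861943 -0.4216127  -2.62047602] [ 0.08042308 -0.42327667 -0.04451866]
[ 0.46339891 -0.13745143  0.15422642] [ 1.48634972 -0.78414006 -2.30366259] [ 0.05663375 -0.46046606 -0.03760799]
[ 0.46339475 -0.13745154  0.15423966] [ 1.2339347   0.0602899  -3.08220926] [ 5.21899259e-02 -3.97679225e-01 -2.65676347e-05]
[ 0.46338512 -0.13743718  0.15424306] [ 2.02680833  0.09748215 -3.02578162] [ 0.00971277 -0.39475303  0.00806136]
```

Fz is back to the free weight, so the tongue is over the notch. A small +x force shows it rubbing the lip. I'll centre it and lower.

Emit:
arm_command(series=[[0,0,0,1.0,0.5,0,-1],[0,0,0,0,0,1,-1],[0,0,0,0,0,1,-1],[0,0,0,0,0,1,-1],[0,0,0,0,0,0,-1],[0,0,0,0,0,0,-1],[0,0,0,0,0,0,-1]])

```text
time_s: 14.78
tcp_pos: [0.4643, -0.1379, 0.1512]
tcp_rot: [-3.141, 0.027, 0.0]
ft_force: [0.0, 0.8, -2.8]
grip_width: 0.029
finger_force: 59.9
```

```bash
python3 - <<'E'
from h import *
for _ in range(4):
  read_camera("wrist");o=get_obs();print(o["tcp_pos"],o["ft_force"],o["ft_torque"])
E
```

```text
[ 0.46436467 -0.13789189  0.15132831] [ 0.40745182 -0.41560582 -2.3834863 ] [-0.03966757 -0.04301689  0.01461019]
[ 0.46439191 -0.13790131  0.151358  ] [-0.4912751   0.0172358  -2.76075598] [ 0.03465331 -0.05722017 -0.03282697]
[ 0.46437454 -0.13791737  0.1513468 ] [-0.92208499 -0.81511126 -1.85455407] [-0.02560686 -0.06883828  0.02671437]
[ 0.4643923  -0.13791735  0.15135451] [ 0.40427145 -0.30756219 -2.46335397] [ 0.01755043 -0.05640357 -0.00111238]
```

Free inside the notch. The floor is expected at TCP z ≈ 0.147.

Emit:
arm_command(series=[[0,0,0,0,0,1,-1],[0,0,0,0,0,1,-1],[0,0,0,0,0,1,-1],[0,0,0,0,0,0,-1],[0,0,0,0,0,0,-1]])

```text
time_s: 15.4
tcp_pos: [0.4643, -0.1378, 0.1482]
tcp_rot: [-3.141, 0.027, 0.0]
ft_force: [0.2, 1.1, -2.2]
grip_width: 0.029
finger_force: 59.9
```

Emit:
arm_command(series=[[0,0,0,0,0,1,-1],[0,0,0,0,0,0,-1],[0,0,0,0,0,0,-1],[0,0,0,0,0,0,-1]])

```text
time_s: 15.73
tcp_pos: [0.4644, -0.1379, 0.1473]
tcp_rot: [3.141, -0.027, -0.0]
ft_force: [0.3, 0.1, -2.8]
grip_width: 0.0295
finger_force: 59.9
```

```bash
python3 - <<'E'
from h import *
for _ in range(4):
  read_camera("wrist");o=get_obs();print(o["tcp_pos"],o["ft_force"],o["ft_torque"])
E
```

```text
[ 0.46440197 -0.13788806  0.14732679] [ 0.07574535  0.40693014 -2.8989572 ] [ 0.00021463 -0.07364596  0.02221259]
[ 0.46441462 -0.13788188  0.14734867] [-0.80692986 -0.25130155 -1.8726795 ] [-0.02831325 -0.08441754  0.0323022 ]
[ 0.46440595 -0.13790204  0.14733344] [ 0.64684791 -0.23301576 -3.07291142] [ 0.02935285 -0.03850456 -0.03298012]
[ 0.46440653 -0.1379319   0.14733897] [-0.2225504   0.42737953 -2.1786623 ] [-0.01926955 -0.10071783 -0.01714142]
```

Emit:
arm_command(series=[[0,0,0,0,0,1,-1],[0,0,0,0,0,0,-1],[0,0,0,0,0,0,-1],[0,0,0,0,0,0,-1]])

```text
time_s: 16.27
tcp_pos: [0.4645, -0.138, 0.1464]
tcp_rot: [3.141, -0.027, 0.0]
ft_force: [-0.4, 0.2, -1.3]
grip_width: 0.0292
finger_force: 60.0
```

Emit:
arm_command(series=[[0,0,0,0,0,0.6,-1],[0,0,0,0,0,0,-1],[0,0,0,0,0,0,-1],[0,0,0,0,0,0,-1]])

```text
time_s: 16.6
tcp_pos: [0.4645, -0.1379, 0.1458]
tcp_rot: [3.141, -0.027, 0.0]
ft_force: [0.2, 0.3, 0.6]
grip_width: 0.0295
finger_force: 60.0
```

```bash
python3 - <<'E'
from h import *
for _ in range(4):
  read_camera("wrist");o=get_obs();print(o["tcp_pos"],o["ft_force"],o["ft_torque"])
E
```

```text
[ 0.46447428 -0.13796741  0.1458351 ] [-0.66962531 -0.40476306  0.62496115] [ 0.02902706 -0.07242776  0.02187584]
[ 0.46449473 -0.13794846  0.14581707] [-0.75759653  0.43013363 -0.39536168] [ 0.04100977 -0.0597116  -0.00341763]
[ 0.46447958 -0.13795633  0.1458187 ] [-0.29724395  0.634486    0.57965416] [0.04408849 0.02550238 0.00759751]
[ 0.46448584 -0.13797512  0.14582071] [-0.48803272  0.2214902  -0.1915483 ] [-0.00849652 -0.04349607 -0.02535236]
```

The hook is on the channel floor, 9 mm below strip contact, and the rail carries the weight. Releasing now.

Emit:
arm_command(series=[[0,0,0,0,0,0,-0.2],[0,0,0,0,0,0,0],[0,0,0,0,0,0,0.2],[0,0,0,0,0,0,0.4],[0,0,0,0,0,0,0.4],[0,0,0,0,0,0,0.4],[0,0,0,0,0,0,0.4]])

```text
time_s: 17.38
tcp_pos: [0.4644, -0.1379, 0.1457]
tcp_rot: [3.141, -0.027, -0.0]
ft_force: [0.0, 0.0, -1.0]
grip_width: 0.06
finger_force: 0.0
```

Emit:
arm_command(series=[[0,0,0,0,0,-5,0.4],[0,0,0,0,0,-10,0.4],[0,0,0,0,0,-15,0.4],[0,0,0,0,0,-20,0.4],[0,0,0,0,0,-20,0.4],[0,0,0,0,0,-20,0.4],[0,0,0,0,0,0,0.4],[0,0,0,0,0,0,0.4]])

```text
time_s: 18.05
tcp_pos: [0.4652, -0.1383, 0.2376]
tcp_rot: [3.14, -0.027, 0.005]
ft_force: [-0.1, -0.5, -0.0]
grip_width: 0.06
finger_force: 0.0
```

```bash
python3 - <<'E'
from h import *
w=cam("wrist");s=cam("top")
o=get_obs();print(o["tcp_pos"],o["ft_force"],o["grip_width"])
a=w["pixels"][100:350,120:520];b=cv2.resize(s["pixels"][215:310,220:420],None,fx=3,fy=3,interpolation=cv2.INTER_CUBIC)
b=cv2.resize(b,(400,190));cv2.imwrite("pics/end.png",cv2.resize(np.vstack([a,b]),None,fx=1.35,fy=1.35))
E
```

```text
[ 0.46400209 -0.1376735   0.23542013] [-0.50906068  0.00699105 -0.34048758] 0.05990355791650427
```

View pics/end.png

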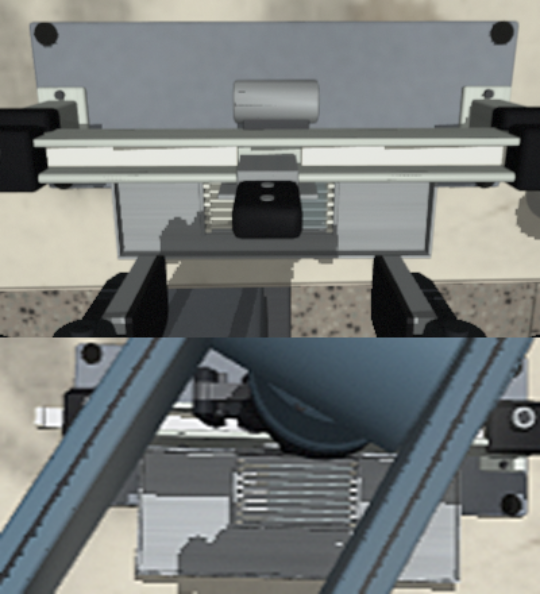

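The wrist view shows the carrier hanging level, with its hook (at about (267,165)) in the notch between the two white strip parts. The fingers are clear of it, so I'm handing in.

```bash
python3 -c "
from plant import hand_in
print(hand_in())"
```

```text
the job is handed in; nothing more can be done
None
```

The carrier is hanging on the rail with its hook down in the strip's notch and the gripper clear; I handed the job in at about 18 s, and contact forces on the rail stayed around 4 N or less in the readings I took.

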